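# Strip the welding mandrel

## Robot

A 7-joint arm with a two-finger parallel gripper is mounted at the origin on a cart in front of the work surface, level with it; the furniture and walls round the work are solid. World frame = base frame: x ahead of the robot, y to its left, z up, the work surface at z = 0. Lengths are in mm, angles in rad, forces in N, time in s.
With the tool pointing down it reaches from about 350 to 900 mm from the base axis. Payload 8.1 kg.
Tool frame: the origin (TCP) lies midway between the tips of the shut fingers; the grasp point (between the pads) lies manip.hold_point_z behind it (manip.hold_point_z is the distance from the TCP to the grasp point, in mm); z points along the fingers, y is the line along which they close (so a half turn about z gives the same grasp; the last joint's range is limited). The gripper opens to 92 mm and grips with 3 to 60 N. Pads are 19 mm wide; open, the fingers measure 130 mm over their backs; the gripper's body (75 mm by 190 mm) begins 47 mm behind the grasp point.
Start: joints at [-1.425, 0.434, 0.025, 1.573, -0.012, 1.134, -0.075], TCP at [153.928, 605.762, 226.742] pointing down, gripper open.
Joint ranges: [-2.62, 2.62], [-0.44, 2.09], [-1.27, 1.32], [0.08, 2.57], [-1.32, 4.46], [0.12, 2], [-2.74, 2.74]. Speed limits (rad/s): [2.22, 2.22, 3.01, 3.01, 3.14, 3.14, 3.14].

## Interface

Orientations are given as a unit quaternion [w, x, y, z].
In Python, from station import manip, grab_frame, camera_params gives the robot as it stands. The module is installed in compiled form; this text tells all that it offers.
- The arm moves only by the shell command python3 -m creep 'ROWS' [FORCE]. ROWS is JSON, a list that holds one entry, the list of rows, each a list of 7 numbers: the shift along the tool's x, y, z in m, then the turn, a rotation vector about the tool's x, y, z in degrees, then the opening in per cent of the stroke, from 0 (shut) to 100 (fully open). A call has exactly 8 rows; each row is the pose to reach, as a shift and turn from the pose commanded when the call began, along the tool's axes at that moment; what a row does not reach only later rows make up. A row lasts 1/10 s, in which the tool goes at most 50 mm and 8.59 degrees, less where a joint would pass 70% of its speed; a pose out of reach is approached as far as the arm can. A call with a gripper value outside its range is refused whole. The fingers move at their own pace and stop on an object; FORCE is the grip in N (left out, the last holds). Time passes only in rows, so rows that repeat a pose let the fingers close, or fill a call up. It gives the time, the measured TCP pose, the force, the opening and the grip force at its end, in the units of the state.
- manip.state(): the state, without advancing time (a new reading comes with each control period).
- grab_frame(name): name is "scene" or "top"; returns the picture (480x640x3 uint8, red, green, blue); there is no depth.
- camera_params(name): a dict with "fovy" (degrees; the focal length in pixels is half the picture's height over the tangent of half this angle, whatever the lens; pixels are square), "cx", "cy" (the principal point, pixels), "origin" and "orientation" of the camera in the world. Camera axes: x right, y up, looking along -z (the intrinsics and any distortion apply to the point x, -y, -z); pixel columns grow to the right and rows downward; lengths in mm; the calibration is good to about 2 mm. A picture is of the moment at which its call begins. camera_params takes no time and is no camera call.
- manip.close_job(): hands the job in; it is judged then, once.
The state is a dict: "t": time; "q": joint angles; "dq": joint speeds; "joint_torque": joint torques, N m; "eef_pos": TCP position; "eef_rot": TCP orientation; "ft_force": force on the tool from outside, world axes, zero at the start; "torque": the same for the moment, N m; "width": finger opening in mm; "grasp_force": force on a finger pad.
Only numpy, scipy, OpenCV 4.12 (cv2) and the standard library are available. Lean on these libraries where they do the work, as an engineer would, in place of code of your own. Each camera call takes 0.05 s, during which the arm holds its last target. There are 200 camera calls.

## Task

The flanged bush on the welding mandrel is welded, so take the clamped stack apart: seat the clamp weight in the wooden rest with its pilot in the hole, put the narrow copper chill ring down over the spigot of the small finned cooling stand, lay the bush in the rubber-lined tray with its hub up, and put the wide copper chill ring down over the spigot of the large finned cooling stand. Leave the solvent bottle and the eye loupe where they stand.

Things in the scene. Friction and masses are not known exactly. Their poses are not given: they have to be found in the camera images.
- weight_mid (a point): Clamp weight, top of the stack: a turned steel weight 44 mm tall over all; this point is on its axis, half-way up (22 mm above the bottom of its pilot), z up. From below: pilot 12 mm across and 6 mm long, disc 34 mm across and 15 mm thick (underside 16 mm below this point), neck 18 mm across and 7 mm tall, dark knurled knob 28 mm across and 16 mm tall (6 to 22 mm above this point), which is the handle. At the start its pilot hangs in the bore of the bush's hub. About 0.22 kg.
- narrow_ring (a point): Narrow copper chill ring: outside 44 mm, bore 32 mm, 14 mm thick; this point is its centre, half-way up, z along its axis. At the start it lies round the hub of the bush, on the bush's 54 mm flange, under the clamp weight: keep the fingertips above the flange. About 0.09 kg.
- bush_mid (a point): Flanged bush (the welded part), steel, 25 mm tall; this point is on its axis, half-way up (12.5 mm above its underside), z up out of the hub. Flange 54 mm across and 8 mm thick at the bottom, hub 28 mm across standing 17 mm above the flange, a through bore of 19 mm. At the start it lies on the wide chill ring with the mandrel's 15 mm arbor in its bore; grip it by the hub. About 0.15 kg.
- wide_ring (a point): Wide copper chill ring, bottom of the stack: outside 64 mm, bore 30 mm, 14 mm thick; this point is its centre, half-way up, z along its axis. At the start it lies on the mandrel's dark round foot (80 mm across, top 10 mm above the table), round a locating boss 27 mm across and 10 mm tall; the arbor (15 mm across) ends 40 mm above the table, 23 mm above this point. The mandrel is screwed down. About 0.20 kg.
- rest_mouth (a point): Rest for the clamp weight: a fixed wooden block 60 x 60 x 22 mm with one round hole 24 mm across and 12 mm deep; this point is the centre of the hole at the block's top face, z up. The pilot goes into the hole and the weight's disc lies on the block (weight centre then 16 mm above this point).
- narrow_stand_seat (a point): Small cooling stand: fixed, round, black-anodised and finned, 48 mm across, 24 mm tall; its bright spigot is 20 mm across and rises 16 mm above its top face (8 mm straight, then tapering to 8 mm across). This point is the centre of the top face, at the foot of the spigot, z up; the ring lies on that face (its centre then 7 mm above this point).
- dish_floor (a point): Tray for the finished part: a fixed square aluminium tray, 86 mm outside, 80 mm inside, 14 mm tall, with a black rubber lining; this point is the centre of the lining's top, 5 mm above the table, z up, x and y along the walls. The bush's centre is 12.5 mm above this point when it lies there.
- wide_stand_seat (a point): Large cooling stand: fixed, round, black-anodised and finned, 68 mm across, 24 mm tall; its bright spigot is 16 mm across and rises 16 mm above its top face (8 mm straight, then tapering to 8 mm across). This point is the centre of the top face, at the foot of the spigot, z up; the ring lies on that face (its centre then 7 mm above this point).
- bottle_mid (a point): Bystander: white solvent bottle with a red dropper cap, 47 mm across, 118 mm tall, standing loose; this point is half-way up. Leave it alone.
- loupe_mid (a point): Bystander: black eye loupe, 33 mm across, 30 mm tall, standing loose; this point is half-way up. Leave it alone. Beyond it, on the robot's left (y above 0.27 m), stand the rotary fixture and over it the laser welder's microscope head, up to 0.46 m tall: come to the work round the front of them, on the robot's side.

How it is judged:
By the outcome, as a careful person would: the job done as asked, in the order asked, and still so for the second after the job is handed in, with the robot touching nothing.
It also fails if it takes over 112 s, if anything falls off the work surface, if the arm or the gripper's body presses on something with over 40 N, if the wrist force passes 120 N, or if a joint passes its speed limit or range.

## Working session

There is one attempt and no reset: what is moved stays moved. The work goes in short steps, Python scripts to look and compute and a shell command to move; the robot and the scene stay as the last step left them, time stands still between calls to the robot, and variables do not carry over. Pictures are saved under pics/ and viewed, at most 15 in all, crops included, and the job is handed in when it is done.

```bash
mkdir -p pics; ls; python3 - <<'E'
from station import manip, grab_frame, camera_params
import cv2
print(manip.state(), manip.hold_point_z)
for n in ("scene","top"):
    print(n,camera_params(n))
    cv2.imwrite(f"pics/{n}0.png",grab_frame(n)[:,:,::-1])
E
```

```text
pics
{'t': 0.0, 'q': array([-1.42457484,  0.43521871,  0.02499649,  1.57415407, -0.01163662,
        1.13395968, -0.07506893]), 'dq': array([-0.00142816, -0.00053238, -0.00089102,  0.00054975, -0.00130486,
        0.00062746,  0.00034287]), 'joint_torque': array([-3.67317316e-04, -6.67855024e+01,  9.84519124e-01, -3.14456785e+01,
       -6.06403663e-02,  4.28432319e-02,  1.80010989e-04]), 'eef_pos': array([153.84193264, 605.22353586, 225.92584147]), 'eef_rot': array([-3.84191059e-05,  1.24127813e-01,  9.92265917e-01, -7.96238798e-04]), 'ft_force': array([ 0.38042173,  0.10492769, -0.33147728]), 'torque': array([ 0.01872879,  0.02179839, -0.01198888]), 'grasp_force': 0.0, 'width': 91.45725374810544} 18.8
scene {'fovy': 48.02959344501074, 'cx': 322.7287855106405, 'cy': 239.8407610059696, 'origin': array([ 268.52667121, -539.92763327,  729.62423867]), 'orientation': array([ 0.89541885,  0.34752136, -0.0933058 , -0.26219844])}
top {'fovy': 45.66183751329339, 'cx': 311.60219133880946, 'cy': 235.20772352465752, 'origin': array([ 486.9973433 ,  -28.99484524, 1003.49563637]), 'orientation': array([ 0.71086957,  0.03663469, -0.01773071, -0.70214527])}
```

View pics/scene0.png

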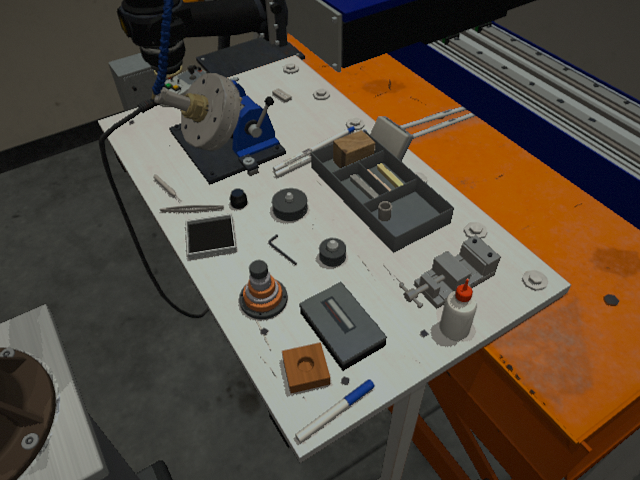

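View pics/top0.png

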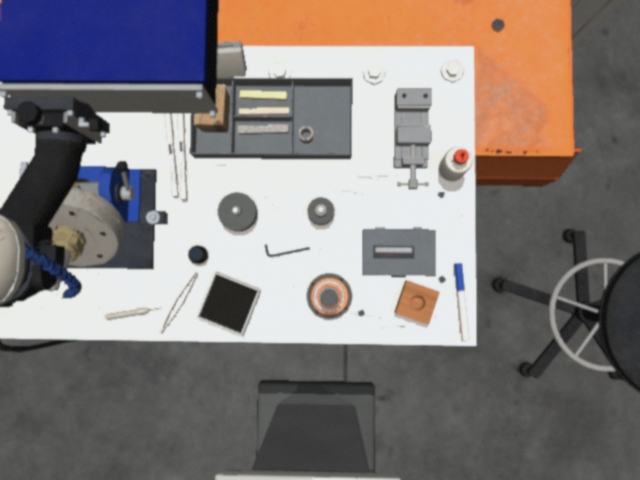

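The scene view shows the stack at about (262,290) and the wooden rest at (305,368). The small stand is at (333,250), the large one at (290,203) and the tray at (210,237). In the top view they are at (329,297), (417,303), (320,210), (238,211) and (230,303). I'll enlarge crops to measure them.

```bash
python3 - <<'E'
import cv2
a=cv2.imread("pics/top0.png")[185:340,190:450]; cv2.imwrite("pics/topc.png",cv2.resize(a,None,fx=3,fy=3,interpolation=cv2.INTER_CUBIC))
a=cv2.imread("pics/scene0.png")[180:400,170:400]; cv2.imwrite("pics/scenec.png",cv2.resize(a,None,fx=2.7,fy=2.7,interpolation=cv2.INTER_CUBIC))
E
```

```text
(no output)
```

View pics/topc.png

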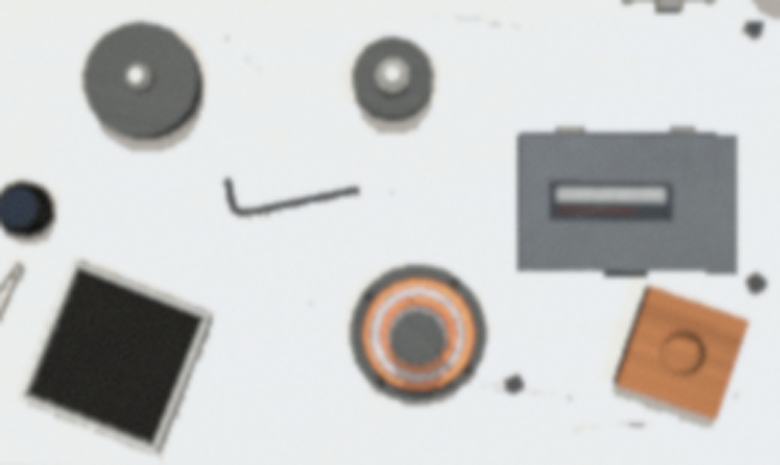

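View pics/scenec.png

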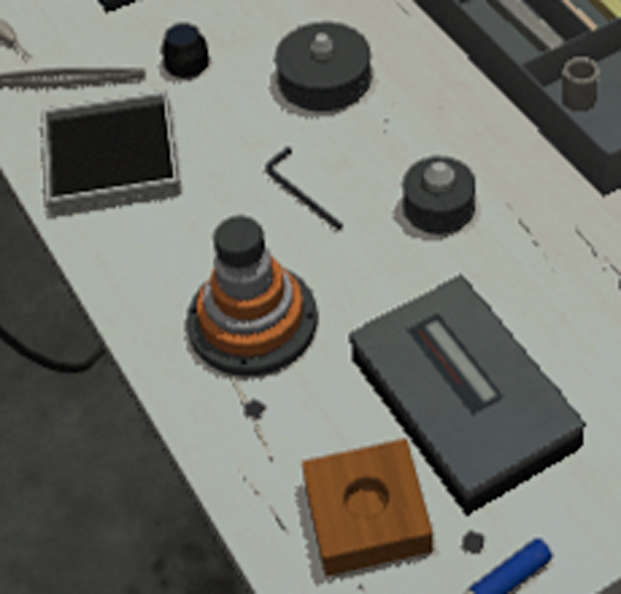

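```bash
cat > h.py <<'E'
import numpy as np, cv2
from scipy.spatial.transform import Rotation as R
from station import manip, grab_frame, camera_params
def cam(n):
    c=camera_params(n); q=c["orientation"]; f=240/np.tan(np.radians(c["fovy"])/2)
    return c, R.from_quat([q[1],q[2],q[3],q[0]]), f
def pix2w(n,u,v,z):
    c,r,f=cam(n); d=r.apply([(u-c["cx"])/f,-(v-c["cy"])/f,-1]); o=c["origin"]
    return (o+d*(z-o[2])/d[2])[:2]
def proj(n,p):
    c,r,f=cam(n); x=r.inv().apply(np.array(p,float)-c["origin"]); return np.array([c["cx"]-f*x[...,0]/x[...,2],c["cy"]+f*x[...,1]/x[...,2]])
def crop(name,out,x0,y0,x1,y1,s):
    a=grab_frame(name)[y0:y1,x0:x1,::-1]; cv2.imwrite(out,cv2.resize(a,None,fx=s,fy=s,interpolation=cv2.INTER_CUBIC))
def delta(x,y,z,yaw=None):
    """tool-frame shift mm from commanded~measured pose to world target; yaw of tool y axis deg (mod 180)"""
    s=manip.state(); q=s["eef_rot"]; r=R.from_quat([q[1],q[2],q[3],q[0]])
    print("tool y world",r.apply([0,1,0]).round(3),"z",r.apply([0,0,1]).round(3))
    print("shift mm",r.inv().apply(np.array([x,y,z])-s["eef_pos"]).round(1))
E
python3 - <<'E'
from h import *
T=lambda a:((a[0]+.5)/3-.5+190,(a[1]+.5)/3-.5+185)
S=lambda a:((a[0]+.5)/2.7-.5+170,(a[1]+.5)/2.7-.5+180)
P={"knobtop":(87,(417,338),(240,238)),"rest":(22,(683,352),(366,497)),"small tip":(40,(392,72),(439,164)),"small face":(24,(393,78),(439,185)),"large tip":(40,(137,75),(321,36)),"large face":(24,(140,79),(323,62)),
"foot":(10,(418,334),(252,320)),"tray1":(14,(80,262),(165,95)),"tray2":(14,(211,315),(180,185)),"tray3":(14,(158,452),(48,205)),"tray4":(14,(27,397),(45,112)),"loupe":(30,(24,208),(187,38))}
for k,(z,t,s) in P.items(): print(k,pix2w("top",*T(t),z).round(1),pix2w("scene",*S(s),z).round(1))
E
```

```text
knobtop [458.2 -32.6] [457.5 -37.9]
rest [ 450.4 -183.9] [ 449.4 -185.8]
small tip [606.5 -17. ] [606.7 -16.4]
small face [605.1 -17.4] [604.6 -19.6]
large tip [603.4 128.1] [603.3 129. ]
large face [603. 129.] [598.9 120.6]
foot [458.1 -33.5] [456.2 -38.9]
tray1 [497. 163.] [495.  161.6]
tray2 [467.4  86.2] [466.8  80.6]
tray3 [388.7 115.1] [387.  111.9]
tray4 [418.9 191.7] [418.3 192. ]
loupe [527.3 192.9] [527.8 188.9]
```

Both cameras agree to about 2 mm. I take the stack at (458,-33), rest (450,-184.5), small stand (606,-17), large stand (603,128.5) and tray (442.5,138). First move: come round in front, turning the tool's y onto world y.

```bash
python3 -m creep '[[[-0.02,-0.024,0,0,0,-1.8,100],[-0.05,-0.06,0,0,0,-3.6,100],[-0.08,-0.096,0,0,0,-5.4,100],[-0.11,-0.132,0,0,0,-7.2,100],[-0.14,-0.168,0,0,0,-9,100],[-0.17,-0.204,0,0,0,-10.8,100],[-0.2,-0.24,0,0,0,-12.6,100],[-0.22,-0.264,0,0,0,-14.2,100]]]' 20
python3 -c "
from h import *
print(manip.state()['q'].round(2)); delta(458,-33,130)"
```

```text
t: 0.9
eef_pos: [303.0, 292.4, 226.6]
eef_rot: [-0.0, 0.001, 1.0, -0.0]
ft_force: [0.6, 1.1, 0.2]
width: 91.4
grasp_force: 0.0
[-0.99  0.1   0.11  2.04 -0.01  1.    0.69]
tool y world [ 0.002  1.    -0.001] z [-0.    -0.001 -1.   ]
shift mm [-155.7 -324.9   96.8]
```

```bash
python3 -m creep '[[[-0.022,-0.045,0.01,0,0,0,100],[-0.042,-0.088,0.02,0,0,0,100],[-0.063,-0.131,0.03,0,0,0,100],[-0.084,-0.174,0.04,0,0,0,80],[-0.105,-0.217,0.055,0,0,0,70],[-0.126,-0.26,0.07,0,0,0,60],[-0.145,-0.3,0.085,0,0,0,60],[-0.156,-0.325,0.097,0,0,0,60]]]'
python3 -c "
from h import *
print(manip.state()['q'].round(2)); delta(458,-33,68)
crop('scene','pics/s1.png',200,220,330,320,6)
crop('top','pics/t1.png',280,250,380,340,6)"
```

```text
t: 1.7
eef_pos: [458.5, -32.9, 129.0]
eef_rot: [0.0, 0.002, 1.0, -0.001]
ft_force: [0.8, 0.6, 0.3]
width: 57.6
grasp_force: 0.0
[-0.37  0.3   0.4   2.11 -0.16  0.77  1.7 ]
tool y world [ 0.004  1.    -0.001] z [ 0.    -0.001 -1.   ]
shift mm [ 0.5 -0.  61. ]
```

View pics/s1.png

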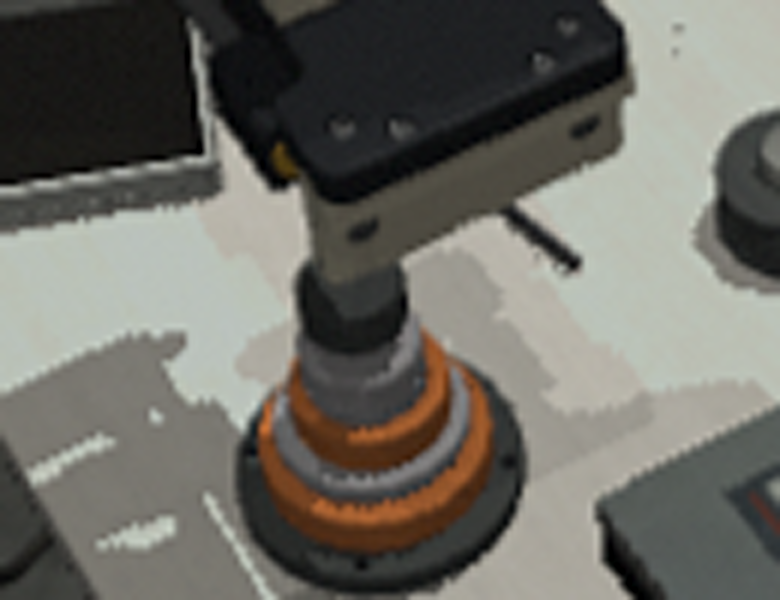

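The fingers straddle the knob at (350,320), with its axis centred on the plan. Descend and grip.

```bash
python3 -m creep '[[[0,0,0.02,0,0,0,60],[0,0,0.04,0,0,0,60],[0,0,0.052,0,0,0,60],[0,0,0.06,0,0,0,60],[0,0,0.06,0,0,0,25],[0,0,0.06,0,0,0,15],[0,0,0.06,0,0,0,5],[0,0,0.06,0,0,0,5]]]' 30
python3 -m creep '[[[0,0,0,0,0,0,5],[0,0,0,0,0,0,5],[0,0,0,0,0,0,5],[0,0,0,0,0,0,5],[0,0,0,0,0,0,5],[0,0,0,0,0,0,5],[0,0,0,0,0,0,5],[0,0,0,0,0,0,5]]]'
```

```text
t: 2.6
eef_pos: [458.3, -29.6, 70.4]
eef_rot: [0.001, 0.001, 1.0, -0.0]
ft_force: [0.8, -0.8, 1.6]
width: 27.5
grasp_force: 4.8
t: 3.4
eef_pos: [458.3, -29.6, 70.3]
eef_rot: [0.001, 0.001, 1.0, 0.0]
ft_force: [-0.2, -0.3, 7.1]
width: 27.2
grasp_force: 30.0
```

```bash
python3 -m creep '[[[0,0,-0.003,0,0,0,5],[0,0,-0.006,0,0,0,5],[0,0,-0.012,0,0,0,5],[0,0,-0.02,0,0,0,5],[0,0,-0.028,0,0,0,5],[0,0,-0.036,0,0,0,5],[0,0,-0.04,0,0,0,5],[0,0,-0.04,0,0,0,5]]]'
python3 -c "
from h import *
delta(450,-184.5,90)
crop('scene','pics/s2.png',200,220,330,320,6)"
```

```text
t: 4.2
eef_pos: [458.2, -29.4, 110.5]
eef_rot: [0.001, 0.0, 1.0, 0.0]
ft_force: [-0.2, 0.2, -3.1]
width: 27.2
grasp_force: 30.0
tool y world [0.001 1.    0.   ] z [ 0.001  0.    -1.   ]
shift mm [   8.1 -155.2   20.4]
```

View pics/s2.png

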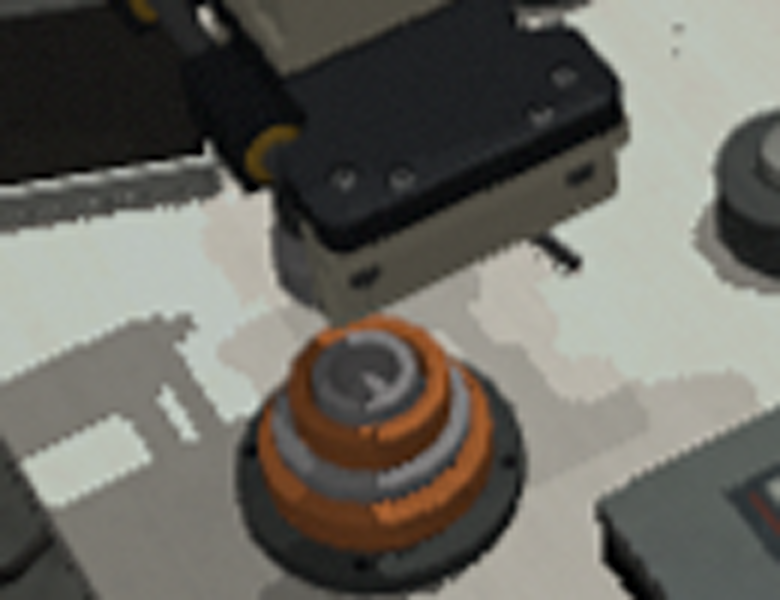

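Weight lifted. The bush hub is now visible at crop (368,368) and the lifted disc at (290,265).

```bash
python3 -c "
from h import *
print(pix2w('scene',200+368.5/6-.5,220+368.5/6-.5,49), proj('top',[458,-33,49]),proj('scene',[458,-33,49]),proj('scene',[458,-29.5,49]))"
python3 -m creep '[[[0.001,-0.02,-0.01,0,0,0,5],[0.002,-0.05,-0.01,0,0,0,5],[0.003,-0.08,-0.01,0,0,0,5],[0.005,-0.11,0,0,0,0,5],[0.007,-0.135,0.01,0,0,0,5],[0.008,-0.15,0.02,0,0,0,5],[0.008,-0.155,0.03,0,0,0,5],[0.008,-0.155,0.035,0,0,0,5]]]'
python3 -c "
from h import *
delta(450,-184.5,43.3)
crop('scene','pics/s3.png',230,290,360,390,6)
crop('top','pics/t3.png',380,260,460,340,7)"
```

```text
[459.24141215 -34.17363379] [328.81830207 296.74196494] [259.88538527 280.76366263] [258.86434023 279.31233259]
t: 5.05
eef_pos: [449.0, -184.6, 73.6]
eef_rot: [-0.001, 0.001, 1.0, 0.0]
ft_force: [0.8, 0.3, -3.2]
width: 26.8
grasp_force: 30.0
tool y world [0.002 1.    0.   ] z [-0.001  0.    -1.   ]
shift mm [-1.   0.1 30.3]
```

View pics/s3.png

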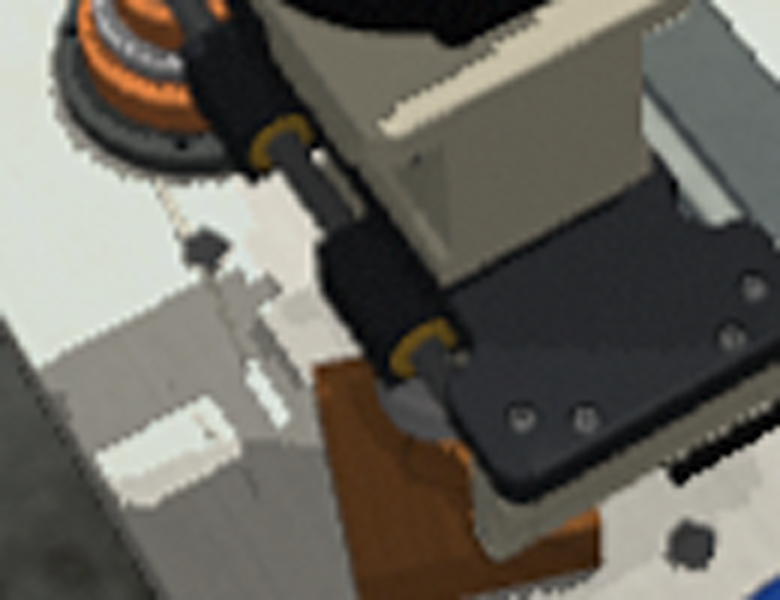

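Disc's left edge shows at crop (378,395), just above the block. I'll compare that with the projection to check for a camera–arm offset.

```bash
python3 -c "
from h import *
a=np.linspace(0,2*np.pi,73)
for y in (-184.6,-188,-181):
  for z in (52.3,67.3):
    p=proj('scene',np.c_[449+17*np.cos(a),y+17*np.sin(a),0*a+z]); p=(p-np.array([[230],[290]])+.5)*6-.5
    i=p[0].argmin(); print(y,z,p[:,i].round(0),'lowest',p[:,p[1].argmax()].round(0))
"
```

```text
-184.6 52.3 [373. 382.] lowest [440. 442.]
-184.6 67.3 [370. 349.] lowest [437. 410.]
-188 52.3 [381. 392.] lowest [447. 453.]
-188 67.3 [377. 359.] lowest [445. 421.]
-181 52.3 [366. 370.] lowest [432. 431.]
-181 67.3 [362. 337.] lowest [429. 398.]
```

View pics/t3.png

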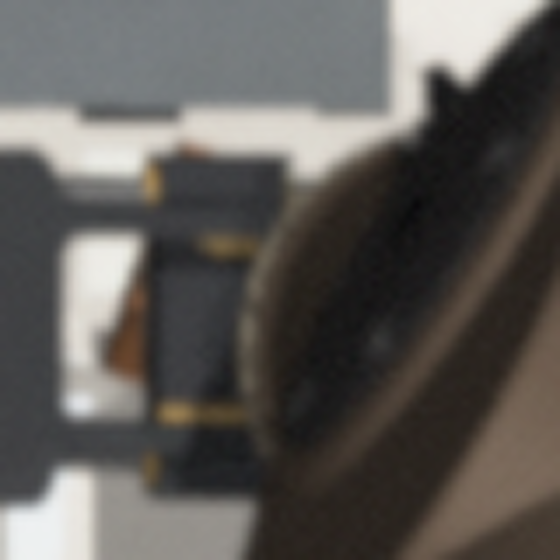

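The disc matches the projection within 1–2 mm, so it is well inside the ±6 mm clearance. Lower it.

```bash
python3 -m creep '[[[-0.001,0.001,0.01,0,0,0,5],[-0.001,0.001,0.018,0,0,0,5],[-0.001,0.001,0.023,0,0,0,5],[-0.001,0.001,0.025,0,0,0,5],[-0.001,0.001,0.027,0,0,0,5],[-0.001,0.001,0.028,0,0,0,5],[-0.001,0.001,0.029,0,0,0,5],[-0.001,0.001,0.029,0,0,0,5]]]'
```

```text
t: 5.95
eef_pos: [450.7, -183.5, 45.8]
eef_rot: [0.0, 0.001, 1.0, 0.0]
ft_force: [0.7, 1.0, -1.5]
width: 27.1
grasp_force: 30.0
```

```bash
python3 -m creep '[[[0,0,0.0005,0,0,0,5],[0,0,0.001,0,0,0,5],[0,0,0.0015,0,0,0,5],[0,0,0.002,0,0,0,5],[0,0,0.002,0,0,0,5],[0,0,0.002,0,0,0,5],[0,0,0.002,0,0,0,5],[0,0,0.002,0,0,0,5]]]'
```

```text
t: 6.75
eef_pos: [450.6, -183.5, 43.7]
eef_rot: [0.0, 0.001, 1.0, 0.0]
ft_force: [0.6, -0.0, -2.6]
width: 27.0
grasp_force: 30.0
```

```bash
python3 -m creep '[[[0,0,0.0005,0,0,0,5],[0,0,0.001,0,0,0,5],[0,0,0.0015,0,0,0,5],[0,0,0.002,0,0,0,5],[0,0,0.002,0,0,0,5],[0,0,0.002,0,0,0,5],[0,0,0.002,0,0,0,5],[0,0,0.002,0,0,0,5]]]'
```

```text
t: 7.55
eef_pos: [450.8, -183.6, 43.2]
eef_rot: [0.001, 0.001, 1.0, 0.0]
ft_force: [-6.6, 2.0, 24.5]
width: 27.0
grasp_force: 30.0
```

Contact at z≈43.3, which is exactly the seated height. Release, rise and return over the stack.

```bash
python3 -m creep '[[[0,0,-0.001,0,0,0,5],[0,0,-0.001,0,0,0,30],[0,0,-0.001,0,0,0,50],[0,0,-0.001,0,0,0,50],[0,0,-0.001,0,0,0,50],[0,0,-0.02,0,0,0,50],[0,0,-0.05,0,0,0,55],[0,0,-0.08,0,0,0,60]]]'
python3 -m creep '[[[0,0.02,-0.01,0,0,0,65],[-0.001,0.05,-0.01,0,0,0,70],[-0.003,0.08,-0.01,0,0,0,70],[-0.005,0.11,0,0,0,0,70],[-0.007,0.14,0.01,0,0,0,70],[-0.007,0.154,0.03,0,0,0,70],[-0.007,0.154,0.05,0,0,0,70],[-0.007,0.154,0.05,0,0,0,70]]]'
python3 -c "
from h import *
delta(458,-30.5,36)
crop('scene','pics/s4.png',220,230,350,400,3.5)
"
```

```text
t: 8.35
eef_pos: [450.1, -183.4, 122.2]
eef_rot: [-0.001, 0.001, 1.0, 0.0]
ft_force: [0.4, 0.4, 0.3]
width: 53.5
grasp_force: 0.0
t: 9.15
eef_pos: [456.2, -28.9, 69.9]
eef_rot: [-0.002, -0.0, 1.0, -0.0]
ft_force: [1.0, -0.7, 0.1]
width: 64.5
grasp_force: 0.0
tool y world [-0.  1. -0.] z [-0.004 -0.    -1.   ]
shift mm [-1.9 -1.6 33.9]
```

View pics/s4.png

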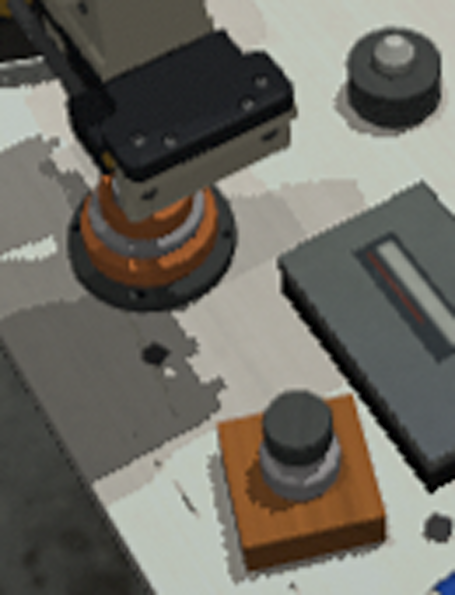

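The weight is seated upright in the rest. Next, the narrow ring.

```bash
python3 -m creep '[[[-0.002,-0.001,0.012,0,0,0,70],[-0.002,-0.002,0.022,0,0,0,70],[-0.002,-0.002,0.03,0,0,0,70],[-0.002,-0.002,0.033,0,0,0,70],[-0.002,-0.002,0.034,0,0,0,70],[-0.002,-0.002,0.034,0,0,0,70],[-0.002,-0.002,0.034,0,0,0,60],[-0.002,-0.002,0.034,0,0,0,55]]]' 20
python3 -m creep '[[[0,0,0,0,0,0,50],[0,0,0,0,0,0,45],[0,0,0,0,0,0,40],[0,0,0,0,0,0,30],[0,0,0,0,0,0,30],[0,0,0,0,0,0,30],[0,0,0,0,0,0,30],[0,0,0,0,0,0,30]]]'
```

```text
t: 10.0
eef_pos: [460.0, -31.4, 38.0]
eef_rot: [0.0, 0.0, 1.0, 0.0]
ft_force: [-0.0, 0.1, -0.2]
width: 53.1
grasp_force: 0.0
t: 10.8
eef_pos: [460.0, -31.4, 37.9]
eef_rot: [0.0, 0.001, 1.0, 0.0]
ft_force: [-0.6, -0.1, 5.9]
width: 42.9
grasp_force: 20.0
```

```bash
python3 -m creep '[[[0,0,-0.004,0,0,0,30],[0,0,-0.01,0,0,0,30],[0,0,-0.02,0,0,0,30],[0,0,-0.03,0,0,0,30],[0,0,-0.04,0,0,0,30],[-0.03,0.003,-0.045,0,0,0,30],[-0.07,0.007,-0.045,0,0,0,30],[-0.1,0.01,-0.04,0,0,0,30]]]'
python3 -m creep '[[[-0.02,0.002,0,0,0,0,30],[-0.035,0.004,0,0,0,0,30],[-0.046,0.005,0,0,0,0,30],[-0.046,0.005,0,0,0,0,30],[-0.046,0.005,0.003,0,0,0,30],[-0.046,0.005,0.006,0,0,0,30],[-0.046,0.005,0.006,0,0,0,30],[-0.046,0.005,0.006,0,0,0,30]]]'
python3 -c "
from h import *
delta(606,-16.5,29.9)
crop('scene','pics/s5.png',250,200,380,300,6)
"
```

```text
t: 11.6
eef_pos: [562.8, -20.9, 79.6]
eef_rot: [0.002, 0.0, 1.0, 0.0]
ft_force: [0.2, -0.7, -0.8]
width: 42.6
grasp_force: 20.0
t: 12.4
eef_pos: [605.2, -16.7, 71.7]
eef_rot: [-0.0, 0.001, 1.0, 0.0]
ft_force: [-1.1, -0.4, -1.6]
width: 42.9
grasp_force: 20.0
tool y world [0.001 1.    0.   ] z [-0.001  0.    -1.   ]
shift mm [-0.8  0.2 41.8]
```

View pics/s5.png

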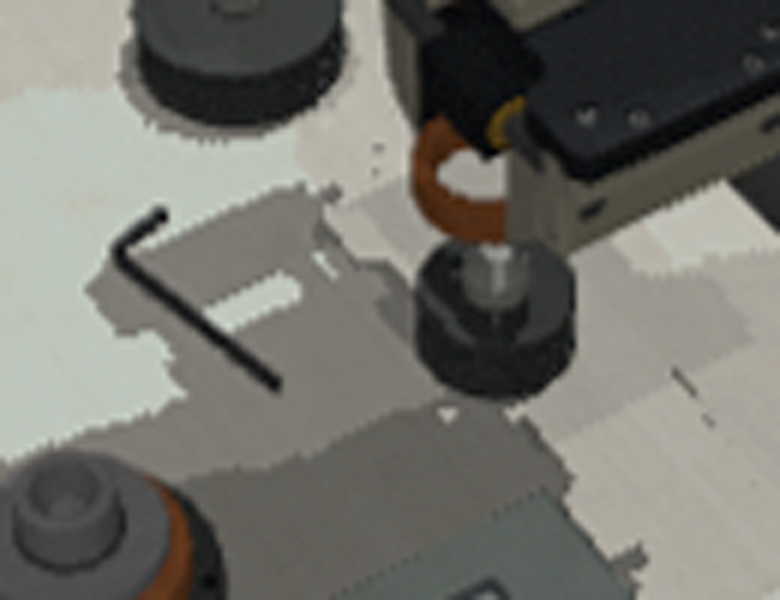

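The ring's left edge (412,165) sits over the stand, whose axis is at x≈495. It is well aligned, so lower it.

```bash
python3 -m creep '[[[-0.001,0,0.012,0,0,0,30],[-0.001,0,0.022,0,0,0,30],[-0.001,0,0.03,0,0,0,30],[-0.001,0,0.034,0,0,0,30],[-0.001,0,0.037,0,0,0,30],[-0.001,0,0.039,0,0,0,30],[-0.001,0,0.04,0,0,0,30],[-0.001,0,0.04,0,0,0,30]]]'
```

```text
t: 13.25
eef_pos: [606.9, -16.6, 31.8]
eef_rot: [0.0, 0.001, 1.0, 0.0]
ft_force: [0.7, -0.8, -0.8]
width: 42.7
grasp_force: 20.0
```

```bash
python3 -m creep '[[[0,0,0.0005,0,0,0,30],[0,0,0.001,0,0,0,30],[0,0,0.0015,0,0,0,30],[0,0,0.002,0,0,0,30],[0,0,0.0025,0,0,0,30],[0,0,0.0025,0,0,0,30],[0,0,0.0025,0,0,0,30],[0,0,0.0025,0,0,0,30]]]'
```

```text
t: 14.05
eef_pos: [606.9, -16.6, 29.9]
eef_rot: [0.0, 0.001, 1.0, 0.0]
ft_force: [-3.4, 0.0, 7.1]
width: 43.0
grasp_force: 20.0
```

Contact at exactly the seated height. Release and go back for the bush.

```bash
python3 -m creep '[[[0,0,-0.0005,0,0,0,50],[0,0,-0.0005,0,0,0,65],[0,0,-0.0005,0,0,0,65],[0,0,-0.0005,0,0,0,65],[0,0,-0.01,0,0,0,65],[0,0,-0.035,0,0,0,65],[0.02,-0.002,-0.06,0,0,0,65],[0.06,-0.005,-0.065,0,0,0,65]]]'
python3 -m creep '[[[0.04,-0.004,0,0,0,0,60],[0.075,-0.008,0.005,0,0,0,60],[0.088,-0.01,0.015,0,0,0,60],[0.088,-0.01,0.02,0,0,0,60],[0.088,-0.01,0.025,0,0,0,60],[0.088,-0.01,0.03,0,0,0,60],[0.088,-0.01,0.03,0,0,0,60],[0.088,-0.01,0.03,0,0,0,60]]]'
python3 -c "
from h import *
delta(459,-31,38)
crop('scene','pics/s6.png',230,200,380,320,5)
"
```

```text
t: 14.85
eef_pos: [550.4, -21.6, 97.3]
eef_rot: [0.004, 0.0, 1.0, -0.0]
ft_force: [0.2, -0.4, 1.0]
width: 60.2
grasp_force: 0.0
t: 15.65
eef_pos: [459.4, -31.5, 64.1]
eef_rot: [-0.0, 0.001, 1.0, -0.0]
ft_force: [0.7, -0.3, -0.1]
width: 55.1
grasp_force: 0.0
tool y world [ 0.001  1.    -0.   ] z [-0. -0. -1.]
shift mm [ 0.4  0.5 26.1]
```

View pics/s6.png

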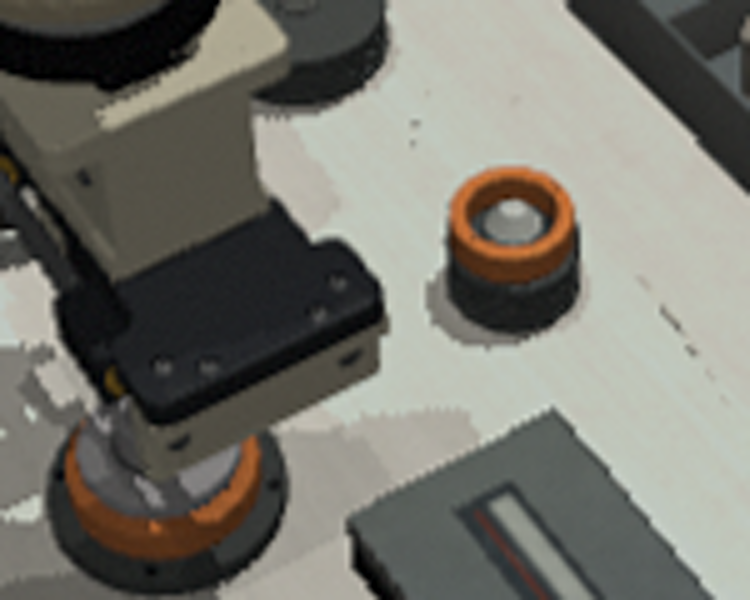

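The narrow ring is seated round the spigot at (512,215). Grip the bush hub.

```bash
python3 -m creep '[[[0,0,0.01,0,0,0,60],[0,0,0.018,0,0,0,60],[0,0,0.023,0,0,0,60],[0,0,0.025,0,0,0,60],[0,0,0.025,0,0,0,50],[0,0,0.025,0,0,0,40],[0,0,0.025,0,0,0,30],[0,0,0.025,0,0,0,15]]]' 30
python3 -m creep '[[[0,0,0,0,0,0,10],[0,0,0,0,0,0,10],[0,0,0,0,0,0,10],[0,0,0,0,0,0,10],[0,0,0,0,0,0,10],[0,0,0,0,0,0,10],[0,0,0,0,0,0,10],[0,0,0,0,0,0,10]]]'
```

```text
t: 16.5
eef_pos: [459.0, -31.5, 39.5]
eef_rot: [0.0, 0.001, 1.0, 0.0]
ft_force: [0.2, -1.1, 0.0]
width: 27.6
grasp_force: 0.4
t: 17.3
eef_pos: [459.0, -31.7, 39.4]
eef_rot: [0.0, 0.001, 1.0, -0.0]
ft_force: [-0.2, -2.6, 5.4]
width: 26.5
grasp_force: 30.0
```

```bash
python3 -m creep '[[[0,0,-0.004,0,0,0,10],[0,0,-0.01,0,0,0,10],[0,0,-0.018,0,0,0,10],[0,0,-0.028,0,0,0,10],[0,0,-0.038,0,0,0,10],[0.002,0.02,-0.04,0,0,0,10],[0.005,0.05,-0.04,0,0,0,10],[0.007,0.08,-0.04,0,0,0,10]]]'
python3 -m creep '[[[0.003,0.03,0.005,0,0,0,10],[0.006,0.06,0.01,0,0,0,10],[0.008,0.08,0.015,0,0,0,10],[0.009,0.09,0.02,0,0,0,10],[0.009,0.09,0.025,0,0,0,10],[0.009,0.09,0.025,0,0,0,10],[0.009,0.09,0.025,0,0,0,10],[0.009,0.09,0.025,0,0,0,10]]]'
python3 -c "
from h import *
delta(442.5,138,20.4)
crop('scene','pics/s7.png',170,180,300,280,6)
"
```

```text
t: 18.1
eef_pos: [451.9, 49.4, 80.2]
eef_rot: [0.0, 0.001, 1.0, 0.0]
ft_force: [-0.0, -0.0, -1.3]
width: 26.1
grasp_force: 30.0
t: 18.9
eef_pos: [443.2, 137.4, 54.4]
eef_rot: [0.0, 0.002, 1.0, -0.0]
ft_force: [-0.8, 0.0, -1.9]
width: 26.2
grasp_force: 30.0
tool y world [ 0.003  1.    -0.   ] z [ 0. -0. -1.]
shift mm [ 0.7  0.6 34. ]
```

View pics/s7.png

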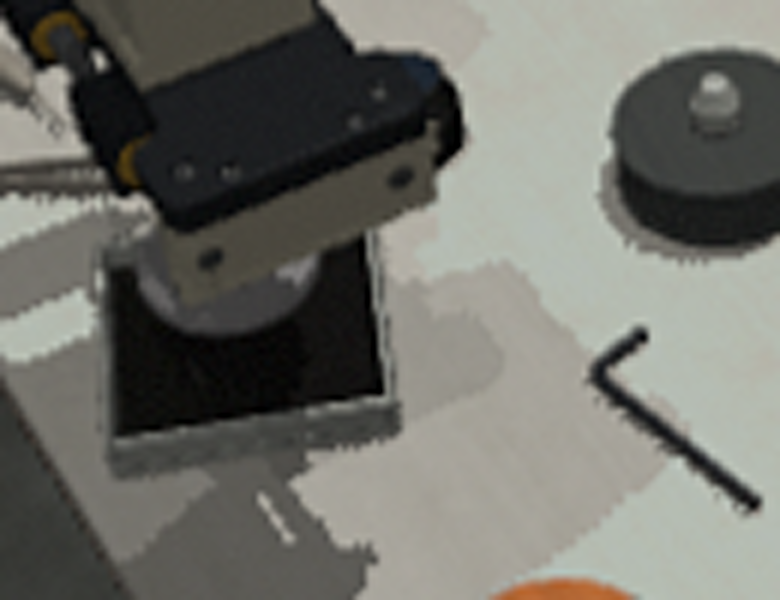

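The flange hangs level over the tray's middle, so lower it.

```bash
python3 -m creep '[[[0.001,0,0.01,0,0,0,10],[0.001,0.001,0.018,0,0,0,10],[0.001,0.001,0.024,0,0,0,10],[0.001,0.001,0.028,0,0,0,10],[0.001,0.001,0.03,0,0,0,10],[0.001,0.001,0.032,0,0,0,10],[0.001,0.001,0.033,0,0,0,10],[0.001,0.001,0.033,0,0,0,10]]]'
```

```text
t: 19.75
eef_pos: [442.0, 139.6, 21.2]
eef_rot: [0.0, 0.001, 1.0, 0.0]
ft_force: [-0.3, -0.7, -2.1]
width: 26.1
grasp_force: 30.0
```

```bash
python3 -m creep '[[[0,0,0.0005,0,0,0,10],[0,0,0.001,0,0,0,10],[0,0,0.0015,0,0,0,10],[0,0,0.002,0,0,0,10],[0,0,0.002,0,0,0,10],[0,0,0.002,0,0,0,10],[0,0,0.002,0,0,0,10],[0,0,0.002,0,0,0,10]]]'
```

```text
t: 20.55
eef_pos: [442.1, 139.7, 20.3]
eef_rot: [0.0, 0.001, 1.0, 0.001]
ft_force: [-4.0, -0.3, 19.1]
width: 26.5
grasp_force: 30.0
```

```bash
python3 -m creep '[[[0,0,-0.001,0,0,0,20],[0,0,-0.001,0,0,0,45],[0,0,-0.001,0,0,0,45],[0,0,-0.001,0,0,0,45],[0,0,-0.01,0,0,0,45],[0,0,-0.035,0,0,0,45],[-0.002,-0.02,-0.06,0,0,0,60],[-0.005,-0.06,-0.065,0,0,0,80]]]'
python3 -m creep '[[[-0.003,-0.04,0,0,0,0,85],[-0.006,-0.08,0,0,0,0,85],[-0.009,-0.1,0.01,0,0,0,85],[-0.011,-0.11,0.025,0,0,0,85],[-0.011,-0.11,0.035,0,0,0,85],[-0.011,-0.11,0.035,0,0,0,85],[-0.011,-0.11,0.035,0,0,0,85],[-0.011,-0.11,0.035,0,0,0,85]]]'
python3 -c "
from h import *
delta(458,-31,15)
crop('scene','pics/s8.png',170,180,320,340,3.7)
"
```

```text
t: 21.35
eef_pos: [448.7, 81.9, 86.8]
eef_rot: [0.002, -0.002, 1.0, 0.001]
ft_force: [-0.3, -0.6, -0.6]
width: 52.9
grasp_force: 0.0
t: 22.15
eef_pos: [458.0, -29.5, 49.7]
eef_rot: [0.0, -0.0, 1.0, 0.0]
ft_force: [-0.2, -0.1, 0.3]
width: 78.0
grasp_force: 0.0
tool y world [-0.  1.  0.] z [ 0.  0. -1.]
shift mm [ 0.  -1.5 34.7]
```

View pics/s8.png

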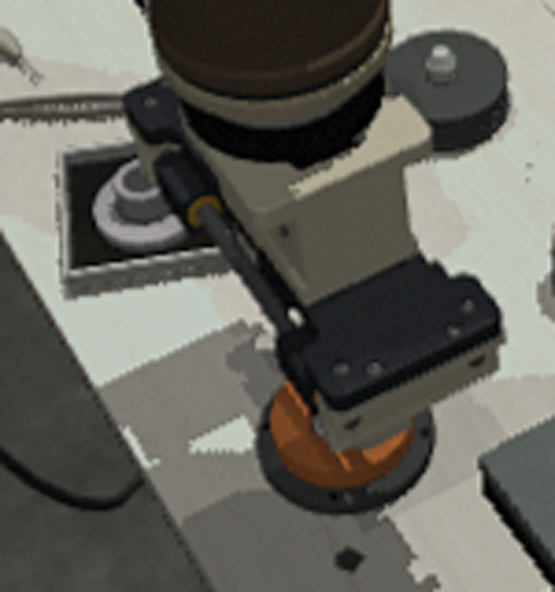

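The bush lies flat in the tray with its hub up at (140,195). Now the wide ring.

```bash
python3 -m creep '[[[0,-0.001,0.012,0,0,0,85],[0,-0.002,0.022,0,0,0,85],[0,-0.002,0.029,0,0,0,85],[0,-0.002,0.033,0,0,0,85],[0,-0.002,0.034,0,0,0,85],[0,-0.002,0.034,0,0,0,80],[0,-0.002,0.034,0,0,0,70],[0,-0.002,0.034,0,0,0,60]]]' 25
python3 -m creep '[[[0,0,0,0,0,0,50],[0,0,0,0,0,0,50],[0,0,0,0,0,0,50],[0,0,0,0,0,0,50],[0,0,0,0,0,0,50],[0,0,0,0,0,0,50],[0,0,0,0,0,0,50],[0,0,0,0,0,0,50]]]'
```

```text
t: 23.0
eef_pos: [458.0, -32.5, 15.5]
eef_rot: [0.0, 0.001, 1.0, 0.0]
ft_force: [0.6, -0.2, -1.7]
width: 63.5
grasp_force: 25.0
t: 23.8
eef_pos: [458.0, -32.5, 15.4]
eef_rot: [0.0, 0.001, 1.0, 0.0]
ft_force: [-0.3, -0.0, 6.0]
width: 63.2
grasp_force: 25.0
```

```bash
python3 -m creep '[[[0,0,-0.004,0,0,0,50],[0,0,-0.009,0,0,0,50],[0,0,-0.016,0,0,0,50],[0,0,-0.026,0,0,0,50],[0,0,-0.036,0,0,0,50],[0,0,-0.046,0,0,0,50],[0,0,-0.052,0,0,0,50],[0,0,-0.055,0,0,0,50]]]'
python3 -c "
from h import *
delta(603,128.5,70)"
```

```text
t: 24.6
eef_pos: [458.2, -32.3, 71.1]
eef_rot: [0.001, 0.0, 1.0, 0.0]
ft_force: [0.5, -0.3, -1.8]
width: 63.4
grasp_force: 25.0
tool y world [0.001 1.    0.   ] z [ 0.001  0.    -1.   ]
shift mm [-144.7  161.     1.3]
```

```bash
python3 -m creep '[[[-0.02,0.022,0,0,0,0,50],[-0.045,0.05,0,0,0,0,50],[-0.07,0.078,0,0,0,0,50],[-0.095,0.106,0,0,0,0,50],[-0.12,0.134,0,0,0,0,50],[-0.138,0.154,0,0,0,0,50],[-0.145,0.161,0,0,0,0,50],[-0.145,0.161,0,0,0,0,50]]]'
python3 -c "
from h import *
delta(603,128.5,29.4)
crop('scene','pics/s9.png',210,130,340,240,5)
"
```

```text
t: 25.4
eef_pos: [603.1, 129.3, 69.7]
eef_rot: [-0.0, -0.0, 1.0, -0.0]
ft_force: [-0.2, -0.2, -1.5]
width: 63.3
grasp_force: 25.0
tool y world [-0.001  1.    -0.   ] z [-0. -0. -1.]
shift mm [ 0.1 -0.8 40.3]
```

View pics/s9.png

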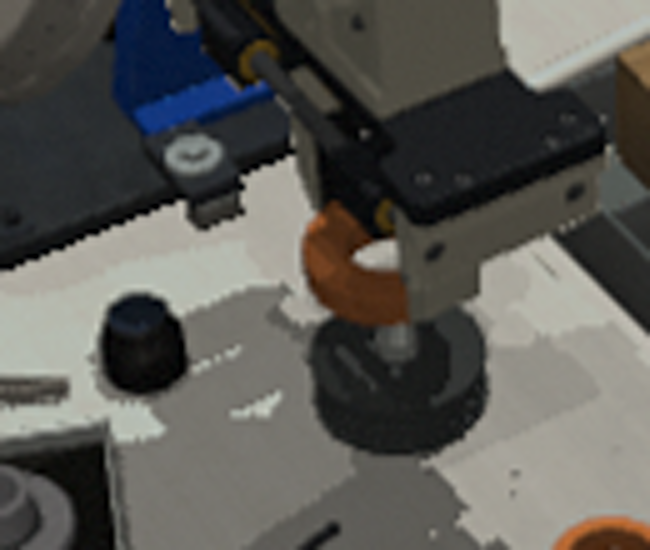

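The ring hangs over the spigot at (397,340), and the gripper is clear of the fixture. Lower it.

```bash
python3 -m creep '[[[0,-0.001,0.012,0,0,0,50],[0,-0.001,0.021,0,0,0,50],[0,-0.001,0.029,0,0,0,50],[0,-0.001,0.033,0,0,0,50],[0,-0.001,0.036,0,0,0,50],[0,-0.001,0.038,0,0,0,50],[0,-0.001,0.039,0,0,0,50],[0,-0.001,0.039,0,0,0,50]]]'
```

```text
t: 26.25
eef_pos: [603.0, 127.5, 31.3]
eef_rot: [0.0, 0.0, 1.0, 0.0]
ft_force: [-0.2, -0.4, -1.5]
width: 63.4
grasp_force: 25.0
```

```bash
python3 -m creep '[[[0,0,0.0005,0,0,0,50],[0,0,0.001,0,0,0,50],[0,0,0.0015,0,0,0,50],[0,0,0.002,0,0,0,50],[0,0,0.0022,0,0,0,50],[0,0,0.0022,0,0,0,50],[0,0,0.0022,0,0,0,50],[0,0,0.0022,0,0,0,50]]]'
```

```text
t: 27.05
eef_pos: [603.0, 127.4, 29.4]
eef_rot: [0.0, 0.001, 1.0, 0.0]
ft_force: [-2.5, 0.1, 4.8]
width: 63.4
grasp_force: 25.0
```

```bash
python3 -m creep '[[[0,0,-0.0005,0,0,0,70],[0,0,-0.0005,0,0,0,85],[0,0,-0.0005,0,0,0,85],[0,0,-0.0005,0,0,0,85],[0,0,-0.01,0,0,0,85],[0,0,-0.03,0,0,0,85],[0,0,-0.06,0,0,0,85],[0,0,-0.1,0,0,0,85]]]'
python3 -m creep '[[[0.02,-0.01,-0.02,0,0,0,85],[0.05,-0.03,-0.04,0,0,0,85],[0.08,-0.05,-0.06,0,0,0,85],[0.11,-0.07,-0.08,0,0,0,85],[0.14,-0.08,-0.1,0,0,0,85],[0.16,-0.08,-0.11,0,0,0,85],[0.17,-0.08,-0.12,0,0,0,85],[0.17,-0.08,-0.12,0,0,0,85]]]'
python3 -c "
from h import *
crop('scene','pics/s10.png',150,140,500,400,2.2)
"
```

```text
t: 27.85
eef_pos: [601.9, 127.1, 129.4]
eef_rot: [-0.001, 0.001, 1.0, -0.0]
ft_force: [1.3, 0.3, -0.4]
width: 78.2
grasp_force: 0.0
t: 28.65
eef_pos: [432.5, 47.5, 250.8]
eef_rot: [0.001, 0.001, 1.0, 0.001]
ft_force: [0.3, 0.5, -0.1]
width: 78.4
grasp_force: 0.0
```

View pics/s10.png

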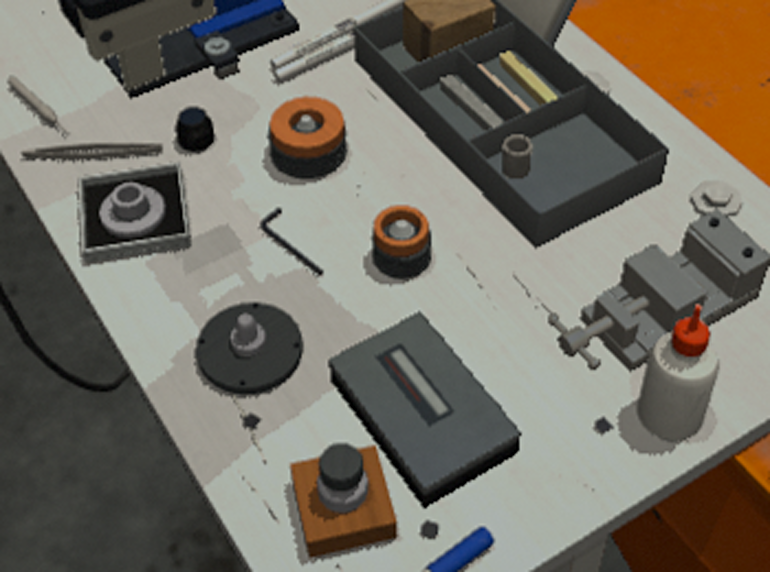

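The weight (342,480), narrow ring (401,228), bush (130,205) and wide ring (307,125) are all in place. The bottle and loupe are undisturbed, and the robot is clear.

```bash
python3 -c "
from station import manip
print(manip.close_job())"
```

```text
the job is handed in; nothing more can be done
None
```

The stack is apart and the job is handed in at about 29 s: weight in the rest, narrow ring on the small stand, bush hub-up in the tray, wide ring on the large stand, with the bottle and loupe left where they stood; the hand-in call did not return a verdict.

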